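# Lock the battery box with the square key

## Task

The battery box on the shelf is shut but not locked: take the steel T-handled key from its wooden block, feel its square end down into the recessed socket of the box's lock until it is fully home, and turn it clockwise until the bolt is fully shot into its keep. Then draw the key out and stand it back in its block, let go, and leave the bolt shot. Work the lock gently, without forcing it, and leave the jar, tin, bottle opener and spoon round about where they are.

Things in the scene. Friction and masses are not known exactly. Their poses are not given: they have to be found in the camera images.
- locker: Grey steel battery box, 216 x 280 mm, 100 mm high, fixed. Origin: centre of its underside, z up; x along its 216 mm side, y along its 280 mm side (hinges at the +y end, keep at -y). A dark lock case, 74 mm (x) by 80 mm (y) by 26 mm high, stands on its top, centred over the origin. The lock is damaged by pressing with over 40 N while the key is not yet in the socket, or by over 60 N at any time (contact forces added up).
- lock_mouth (a point): Centre of the round 24 mm bore in the top face of the lock case, 126 mm above the shelf; axes as the box's, z up. The turning socket lies recessed on the same axis, its top 5 mm and its floor 23 mm below this point.
- socket (a point): Centre of the socket's top; axes the box's, NOT the socket's. Square hole 13.2 mm wide, sharp-edged. Its sides start unknown, 3 to 52 degrees clockwise (from above) of the box's sides; a key more than about 5 degrees out rests on its top. It turns clockwise with about 0.07 N m, stays where left, and stops dead where its sides are square with the box (90 degrees).
- bolt (a joint): Brass bolt of the lock, m: 0 is fully back, 0.018 fully shot (towards the box's -y side, into the keep). The socket turns freely through the first 54 degrees from square without moving it, and throws it in the last 36 degrees; it stays where it is left.
- key_handle (a point): Centre of the grip bar of the T-shaped steel key (about 140 g), which stands upright in its block on its collar. Bar: 66 mm along x, 11 mm thick (y), 16 mm high; z points up, away from the tip. Shank: 12 mm square, sides parallel to the bar's, bevelled tip 72 mm below this point. A round collar, 26 mm wide, 4 mm thick, has its underside 38 mm below this point.
- key_tip (a point): Centre of the end face of the key's square shank, 72 mm below key_handle; same axes.
- block_hole (a point): Centre of the mouth of the key's hole in the top of a wooden block, 76 x 76 mm and 40 mm high, fixed to the shelf; z up. The hole is round, 20 mm across and 38 mm deep. In place, the key rests with its collar on the block's top, its tip 34 mm below this point.
- jar_center (a point): Middle of a clear plastic screw-top jar, 84 mm across, 125 mm high, standing; bystander.
- opener_center (a point): Middle of a flat steel bottle opener, 125 mm long, lying; bystander.
- tin_center (a point): Middle of a plain metal tin, 74 mm across, 100 mm high, standing; bystander.
- spoon_grip (a point): A point on the handle of a wooden spoon, 260 mm long, lying; bystander.
Not all that is in view belongs to the job. Leave any orange or yellow look-alike of the part that bears key_handle alone.

How it is judged:
By the outcome, as a careful person would: the job done as asked, in the order asked, and still so for the second after the job is handed in, with the robot touching nothing.
It also fails if it takes over 72 s, if anything falls off the work surface, if the arm or the gripper's body presses on something with over 40 N, if the wrist force passes 120 N, or if a joint passes its speed limit or range.

## Robot

A 7-joint arm with a two-finger parallel gripper is mounted at the origin on the work surface. World frame = base frame: x ahead of the robot, y to its left, z up, the work surface at z = 0. Lengths are in m, angles in rad, forces in N, time in s.
With the tool pointing down it reaches from about 0.4 to 0.9 m from the base axis. Payload 5.5 kg.
Tool frame: the origin (TCP) lies midway between the tips of the shut fingers; the grasp point (between the pads) lies 19 mm behind it (manip.grip_depth is the distance from the TCP to the grasp point, in m); z points along the fingers, x is the direction in which the jaws open and shut, and the axes are right-handed (so a half turn about z gives the same grasp; the last joint's range is limited). The gripper opens to 92 mm and grips with 3 to 60 N. Pads are 19 mm wide; open, the fingers measure 130 mm over their backs; the gripper's body (75 mm by 190 mm) begins 47 mm behind the grasp point.
Start: joints at [-1.016, 0.501, -0.427, 1.55, 0.221, 1.138, -0.21], TCP at [0.187, 0.623, 0.227] pointing down, gripper open.
Joint ranges: [-2.88, 2.88], [-0.31, 2.03], [-1.54, 1.56], [0.2, 2.42], [-1.41, 4.55], [0.19, 2.02], [-2.57, 2.57]. Speed limits (rad/s): [2.57, 2.57, 3.14, 3.14, 3.14, 3.14, 3.14].

## Interface

Orientations are given as a unit quaternion [x, y, z, w].
In Python, from bench import manip, effector, viewer gives the robot as it stands. Calls block until the motion is done:
- manip.move_pose(position, orientation): joint-space move of the TCP to a pose.
- manip.servo_line(position, ori=None, vel=0.15): straight line of the TCP; ori=None keeps the orientation; vel is the mean speed in m/s.
- manip.movej(angles): joint-space move.
- effector.open_jaws() and effector.close(f_grip=None): open the fingers fully, or close them until they stop; f_grip is the grip in N (None keeps the last).
- manip.sleep(seconds).
- manip.solve_ik(position, orientation): joint angles nearest the present ones, or None.
- viewer.get_image(name): name is "side" or "top" or "wrist"; returns the picture (480x640x3 uint8, red, green, blue); there is no depth.
- viewer.get_calibration(name): a dict with "vfov" (degrees; the focal length in pixels is half the picture's height over the tangent of half this angle, whatever the lens; pixels are square), "cx", "cy" (the principal point, pixels), "dist_coeffs" ([k1, k2, p1, p2, k3] as OpenCV has them; the pictures are not rectified), "eye" and "attitude" of the camera in the world. Camera axes: x right, y down, z forward; pixel columns grow to the right and rows downward; lengths in m; the calibration is good to about 2 mm. A picture is of the moment at which its call begins: read the wrist's pose just before it. get_calibration takes no time and is no camera call; for the wrist camera it gives the pose at the moment of the call.
A pose or a line that the arm cannot do raises manip.PlanningError and nothing moves.
- manip.hand_in(): hands the job in, once; it reports no verdict.
Readings, each from a call of its own:
- manip.current_clock(): time.
- manip.current_q(): joint angles.
- manip.current_joint_velocities(): joint speeds.
- manip.current_tau(): joint torques, N m.
- manip.current_tool_pos(): TCP position.
- manip.current_tcp_rot(): TCP orientation.
- manip.current_force(): force on the tool from outside, world axes, zero at the start.
- manip.current_wrist_torque(): the same for the moment, N m.
- manip.current_finger_gap(): finger opening in m.
Only numpy, scipy, OpenCV 4.12 (cv2) and the standard library are available. Lean on these libraries where they do the work, as an engineer would, in place of code of your own. Each camera call takes 0.05 s, during which the arm holds its last target.

## Working session

There is one attempt and no reset: what is moved stays moved. The work goes in short steps, each a Python script; the robot and the scene stay as the last script left them, time stands still between calls to the robot, and variables do not carry over. Pictures are saved under pics/ and viewed, and the job is handed in when it is done.

```bash
ls; mkdir -p pics; python3 - <<'E'
from bench import manip, effector, viewer
import cv2,json
for n in ["side","top","wrist"]:
    c=viewer.get_calibration(n); print(n,c)
    cv2.imwrite(f"pics/{n}0.png",viewer.get_image(n)[:,:,::-1])
print(manip.current_clock(),manip.current_tool_pos(),manip.current_tcp_rot(),manip.grip_depth,manip.current_finger_gap())
E
```

```text
pics
side {'vfov': 45.00865050338072, 'cx': 320.9456512230844, 'cy': 251.87356419279462, 'dist_coeffs': array([-0.03435057,  0.        ,  0.        ,  0.        ,  0.        ]), 'eye': array([ 0.27519316, -1.06627226,  0.88540754]), 'attitude': array([ 0.88677702, -0.09913192,  0.06074294, -0.44733619])}
top {'vfov': 45.43128490298487, 'cx': 322.94256306161583, 'cy': 246.09483403125324, 'dist_coeffs': array([-0.18292756,  0.        ,  0.        ,  0.        ,  0.        ]), 'eye': array([ 0.24263384, -0.01914514,  1.66961629]), 'attitude': array([-0.69627012,  0.71181141, -0.0622988 ,  0.0682005 ])}
wrist {'vfov': 70.89980269177713, 'cx': 321.9214131736592, 'cy': 241.17007543059725, 'dist_coeffs': array([-0.04602781,  0.        ,  0.        ,  0.        ,  0.        ]), 'eye': array([0.1204747 , 0.64147764, 0.38491782]), 'attitude': array([0.79547942, 0.59184805, 0.07709255, 0.10480989])}
0.15 [0.1868605  0.62201323 0.22594797] [ 8.02378701e-01  5.96814794e-01 -5.91733807e-04  4.14393970e-04] 0.0188 0.09194965529360367
```

View pics/side0.png

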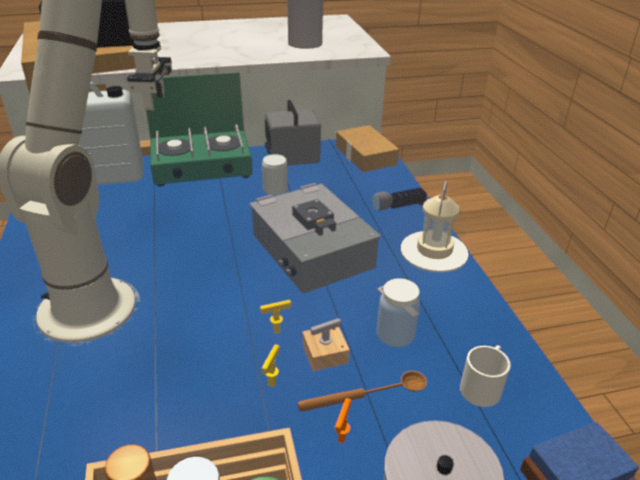

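View pics/top0.png

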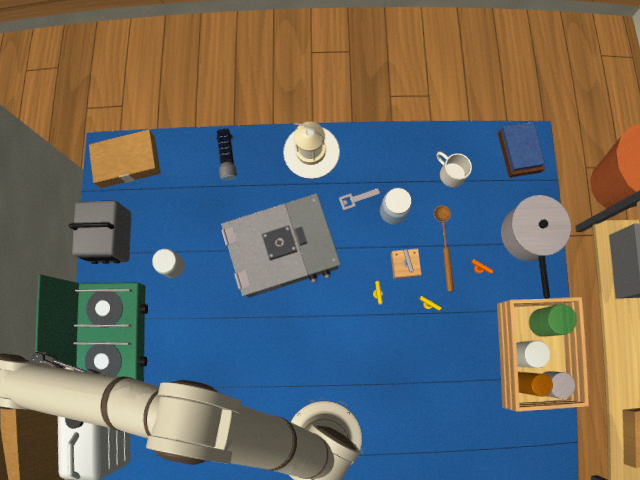

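View pics/wrist0.png

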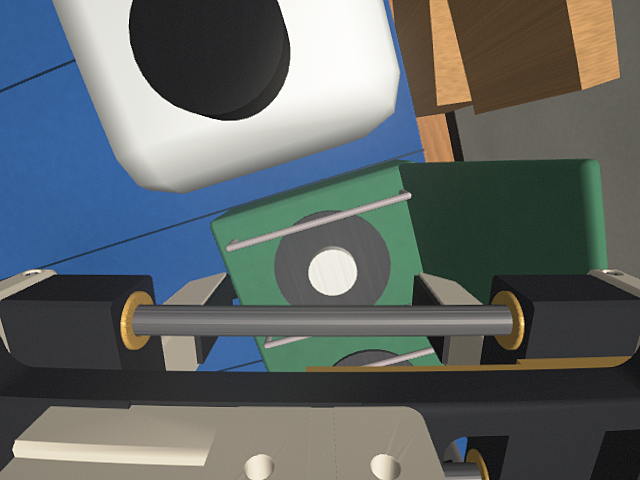

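The candidates in the top image are the grey T-key in the wooden block at (407,260), yellow T look-alikes at (378,292) and (430,303), and an orange one at (482,267). The grey one fits because it is steel and stands in a block. The box is at (280,243) with its lock case. I'll check enlarged crops next.

```bash
cat > h.py <<'E'
from bench import manip, effector, viewer
import numpy as np, cv2
from scipy.spatial.transform import Rotation as R
def K(c):
    f=240/np.tan(np.radians(c["vfov"])/2); return np.array([[f,0,c["cx"]],[0,f,c["cy"]],[0,0,1.]])
def ray(c,uv):
    p=cv2.undistortPoints(np.array([[uv]],float),K(c),np.array(c["dist_coeffs"]))[0,0]
    d=R.from_quat(c["attitude"]).apply([p[0],p[1],1.]); return np.array(c["eye"]),d/np.linalg.norm(d)
def onplane(c,uv,z):
    e,d=ray(c,uv); return e+d*(z-e[2])/d[2]
def tri(rs):
    A=sum(np.eye(3)-np.outer(d,d) for e,d in rs); b=sum((np.eye(3)-np.outer(d,d))@e for e,d in rs)
    x=np.linalg.solve(A,b); return x,[np.linalg.norm((np.eye(3)-np.outer(d,d))@(x-e)) for e,d in rs]
def proj(c,P):
    Rm=R.from_quat(c["attitude"]).as_matrix().T
    return cv2.projectPoints(np.atleast_2d(P).astype(float),cv2.Rodrigues(Rm)[0],-Rm@c["eye"],K(c),np.array(c["dist_coeffs"]))[0][:,0]
def snap(n,name):
    c=viewer.get_calibration(n); im=viewer.get_image(n)[:,:,::-1].copy(); cv2.imwrite(f"pics/{name}.png",im)
    np.save(f"pics/{name}.npy",c,allow_pickle=True); return c,im
def load(name): return np.load(f"pics/{name}.npy",allow_pickle=True).item(),cv2.imread(f"pics/{name}.png")
def down(yaw): # tool z down, tool x at yaw from world x
    return (R.from_euler('z',yaw)*R.from_quat([1,0,0,0])).as_quat()
E
python3 - <<'E'
from h import *
ct=viewer.get_calibration("top");cs=viewer.get_calibration("side")
t=cv2.imread("pics/top0.png");s=cv2.imread("pics/side0.png")
a=cv2.resize(t[235:310,360:440],None,fx=5,fy=5,interpolation=2)
b=cv2.resize(s[310:375,290:360],None,fx=5,fy=5,interpolation=2)
H=max(a.shape[0],b.shape[0])
pad=lambda x:cv2.copyMakeBorder(x,0,H-x.shape[0],0,0,0)
cv2.imwrite("pics/c1.png",np.hstack([pad(a),pad(b)]))
a=cv2.resize(t[185:300,215:345],None,fx=5,fy=5,interpolation=2); cv2.imwrite("pics/c2.png",a)
print(tri([ray(ct,(407.5,260)),ray(cs,(325.5,326))]))
print(onplane(ct,(280,242),.126), onplane(cs,(315,212),.126))
E
```

```text
(array([ 0.49471242, -0.24651549,  0.07715599]), [np.float64(0.00038326706774795586), np.float64(0.00038326706774805084)])
[0.5455116  0.10845743 0.126     ] [0.55059088 0.09815848 0.126     ]
```

View pics/c1.png

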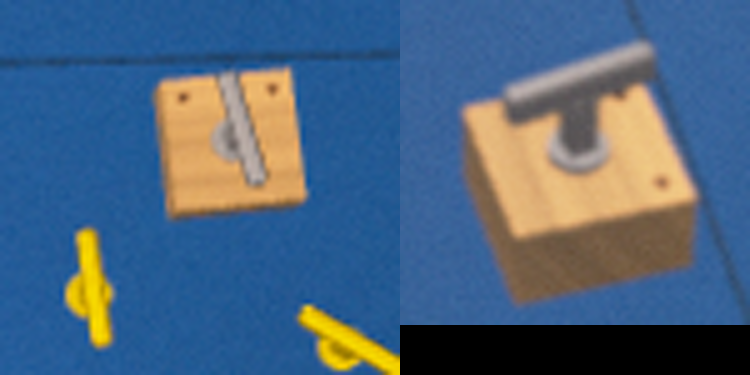

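View pics/c2.png

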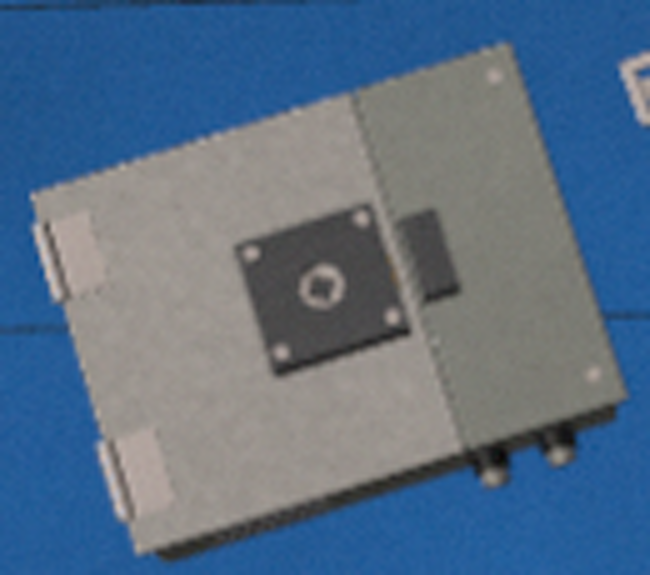

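```bash
python3 - <<'E'
from h import *
ct=viewer.get_calibration("top")
p=[onplane(ct,q,.1) for q in [(222,223.6),(316.6,194),(340,264.6),(242.4,295.4)]]
for a in p: print(a.round(4))
print("center",np.mean(p,0), [np.linalg.norm(p[i]-p[i-1]).round(3) for i in range(4)])
v=(p[0]+p[3]-p[1]-p[2]); print("box y dir deg",np.degrees(np.arctan2(v[1],v[0])))
b=[onplane(ct,q,.086) for q in [(405.6,250),(412,271.6)]]; v=b[0]-b[1]; print("key bar",np.linalg.norm(v),np.degrees(np.arctan2(v[1],v[0])),np.mean(b,0))
cw=viewer.get_calibration("wrist"); T=R.from_quat(manip.current_tcp_rot()); tp=manip.current_tool_pos()
print("cam in tool",T.inv().apply(cw["eye"]-tp)); rel=(T.inv()*R.from_quat(cw["attitude"])); print(rel.as_matrix().round(3))
np.savez("wc.npz",o=T.inv().apply(cw["eye"]-tp),r=rel.as_quat())
lk=np.array([.546,.106,0.3]); kh=np.array([.495,-.2465,0.2])
for nm,pt in [("lock",lk),("key",kh)]:
  for yd in range(-180,180,30):
    q=manip.solve_ik(pt,down(np.radians(yd))); print(nm,yd,None if q is None else np.round(q,2))
E
```

```text
[0.6075 0.275  0.1   ]
[0.687  0.0057 0.1   ]
[ 0.483  -0.0552  0.1   ]
[0.403 0.216 0.1  ]
center [0.54512468 0.11035499 0.1       ] [np.float64(0.213), np.float64(0.281), np.float64(0.213), np.float64(0.283)]
box y dir deg 106.44618713268942
key bar 0.06356977543985033 13.802363069945024 [ 0.49142902 -0.24885448  0.086     ]
cam in tool [-0.00062623 -0.06919755 -0.15909915]
[[ 1.     0.     0.   ]
 [-0.     0.966  0.258]
 [-0.    -0.258  0.966]]
lock -180 [ 0.7   0.54 -1.29  1.69  0.53  1.33  2.45]
lock -150 [-1.2   0.56  1.37  1.74 -0.56  1.32 -2.33]
lock -120 [-1.11  0.41  1.14  1.74 -0.39  1.25 -1.97]
lock -90 [-0.44  0.24  0.24  1.72 -0.06  1.19 -1.76]
lock -60 [-0.37  0.24  0.15  1.72 -0.04  1.19 -1.25]
lock -30 [-0.32  0.24  0.09  1.72 -0.02  1.19 -0.74]
lock 0 [-0.27  0.24  0.03  1.72 -0.01  1.19 -0.23]
lock 30 [-0.21  0.24 -0.03  1.71  0.01  1.19  0.28]
lock 60 [-0.16  0.24 -0.1   1.71  0.03  1.19  0.78]
lock 90 [-0.09  0.24 -0.18  1.71  0.05  1.19  1.29]
lock 120 [-0.04  0.25 -0.24  1.71  0.06  1.2   1.8 ]
lock 150 [ 0.03  0.25 -0.33  1.7   0.09  1.2   2.3 ]
key -180 [-0.51  0.74  1.36  1.86 -0.78  1.21 -2.04]
key -150 [-0.42  0.56  1.14  1.86 -0.58  1.09 -1.69]
key -120 [-0.13  0.39  0.68  1.85 -0.29  1.   -1.42]
key -90 [-0.16  0.39  0.72  1.86 -0.3   1.   -0.88]
key -60 [-0.14  0.39  0.7   1.85 -0.29  1.   -0.37]
key -30 [-0.12  0.38  0.66  1.85 -0.28  1.    0.14]
key 0 [-0.03  0.36  0.55  1.85 -0.22  0.99  0.61]
key 30 [-0.05  0.36  0.58  1.85 -0.23  0.99  1.15]
key 60 [ 0.04  0.35  0.46  1.85 -0.18  0.99  1.62]
key 90 [ 0.04  0.35  0.47  1.85 -0.19  0.99  2.15]
key 120 [ 1.23  0.55 -1.08  1.81  0.54  1.11  2.05]
key 150 [-0.51  0.74  1.36  1.86 -0.78  1.21 -2.56]
```

```bash
python3 - <<'E'
from h import *
yaw=np.radians(-20); ori=down(yaw); Rt=R.from_quat(ori)
m=np.array([.546,.108,0])
A=m-Rt.apply([0.05,-.07,0]); A[2]=.20
B=m-Rt.apply([-0.01,-.069,0]); B[2]=.185
manip.move_pose(A,ori); snap("wrist","lA"); print(manip.current_clock())
manip.servo_line(B,vel=.15); manip.sleep(.2); snap("wrist","lB"); print(manip.current_clock(),manip.current_tool_pos(),B)
for n in("lA","lB"):
    c,_=load(n); print(c["eye"],proj(c,[.546,.108,.126]))
E
```

```text
2.4583
3.2667 [0.53124545 0.04025024 0.18533784] [0.53179754 0.03974101 0.185     ]
[0.49835262 0.12509295 0.35914759] [[397.09861814 151.92274305]]
[0.554413   0.1046533  0.34441323] [[307.43804914 151.38784693]]
```

View pics/lA.png

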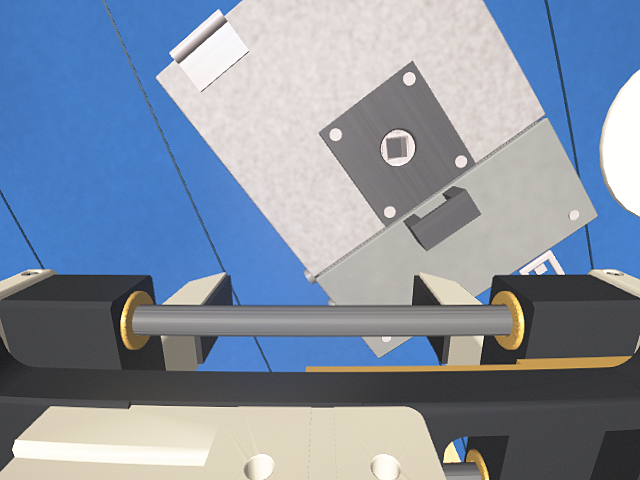

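View pics/lB.png

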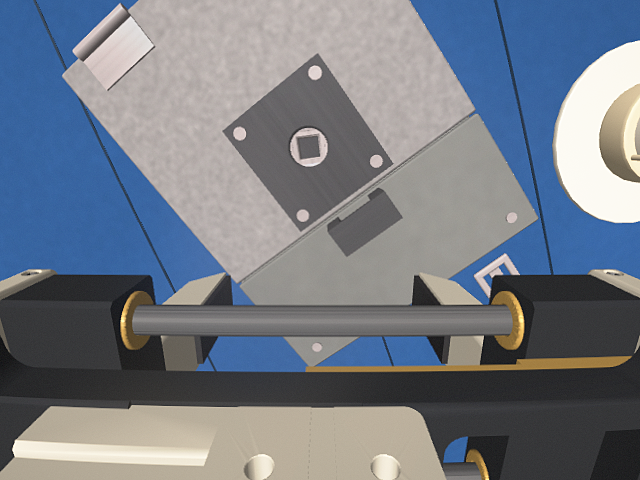

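Both views show the lock case: bore at (397,148) in A and (308,146) in B, with the dark square socket visible inside the bright ring. I'll measure the bore, the case corners and the socket angle.

```bash
cat > meas.py <<'E'
from h import *
res={}
for n,g in [("lA",(397,148)),("lB",(308,146))]:
    c,im=load(n); gr=cv2.cvtColor(im,cv2.COLOR_BGR2GRAY)
    x,y=g; w=32; s=8; cr=cv2.resize(gr[y-w:y+w,x-w:x+w],None,fx=s,fy=s,interpolation=cv2.INTER_CUBIC)
    tp=lambda p:((np.asarray(p)+.5)/s-.5)+[x-w,y-w]
    _,b=cv2.threshold(cr,0,255,cv2.THRESH_OTSU)
    cs,_=cv2.findContours(b,cv2.RETR_CCOMP,cv2.CHAIN_APPROX_NONE)
    cs=sorted(cs,key=cv2.contourArea)[::-1]
    print(n,[ (cv2.contourArea(k)/64, cv2.boundingRect(k)) for k in cs[:4]])
    bore=[k for k in cs if 500<cv2.contourArea(k)/64<1600][0]
    (ex,ey),ax,an=cv2.fitEllipse(cv2.convexHull(bore)); res[n]=tp((ex,ey)); print(" bore",tp((ex,ey)),np.array(ax)/s)
    sq=[k for k in cs if 150<cv2.contourArea(k)/64<600 and k is not bore]
    vis=cv2.cvtColor(cr,cv2.COLOR_GRAY2BGR)
    for k in sq:
        r=cv2.minAreaRect(k); bx=cv2.boxPoints(r); cv2.polylines(vis,[bx.astype(int)],True,(0,0,255),1)
        W=np.array([onplane(c,tp(q),.121) for q in bx]); print(" sq centre",W.mean(0).round(4),"sides",[np.linalg.norm(W[i]-W[i-1]).round(4) for i in range(4)],"ang",[np.degrees(np.arctan2(*(W[i]-W[i-1])[1::-1]))%90 for i in range(4)])
    cv2.imwrite(f"pics/crop_{n}.png",vis)
    # case corners via dark mask
    hsv=cv2.cvtColor(im,cv2.COLOR_BGR2HSV); m=((gr<110)&(hsv[:,:,1]<60)).astype(np.uint8); m[270:]=0
    m=cv2.morphologyEx(m,cv2.MORPH_OPEN,np.ones((3,3),np.uint8))
    k=[k for k in cv2.findContours(m,0,1)[0] if cv2.pointPolygonTest(k,(float(x),float(y)),False)>=0]
    if k:
        bx=cv2.boxPoints(cv2.minAreaRect(k[0])); W=np.array([onplane(c,q,.126) for q in bx]); print(" case",bx.round(1).tolist(),W.mean(0).round(4),[np.linalg.norm(W[i]-W[i-1]).round(4) for i in range(4)],[np.degrees(np.arctan2(*(W[i]-W[i-1])[1::-1]))%90 for i in range(4)])
ca,cb=load("lA")[0],load("lB")[0]; print(tri([ray(ca,res["lA"]),ray(cb,res["lB"])]))
for c,n in((ca,"lA"),(cb,"lB")): print(onplane(c,res[n],.126))
E
python3 meas.py; cd pics; python3 -c "
import cv2,numpy as np;cv2.imwrite('cc.png',cv2.resize(np.hstack([cv2.imread('crop_lA.png'),cv2.imread('crop_lB.png')]),(800,400)))"
```

```text
lA [(950.046875, (128, 112, 271, 290)), (404.2578125, (167, 165, 170, 183)), (0.1484375, (336, 164, 5, 5))]
 bore [397.4250679  147.63257599] [33.73310852 36.52976227]
 sq centre [0.5475 0.1107 0.121 ] sides [np.float64(0.0142), np.float64(0.0141), np.float64(0.0142), np.float64(0.0143)] ang [np.float64(79.74404447236557), np.float64(77.15185193932567), np.float64(80.5543233910545), np.float64(77.17503674809802)]
lB [(1130.7890625, (114, 113, 299, 309)), (491.8671875, (160, 160, 195, 205)), (0.484375, (254, 129, 9, 6))]
 bore [308.56973648 146.87473679] [37.73168945 38.92023468]
 sq centre [0.5475 0.1108 0.121 ] sides [np.float64(0.0145), np.float64(0.0147), np.float64(0.0144), np.float64(0.0149)] ang [np.float64(77.27744192434253), np.float64(77.62867913317207), np.float64(78.17179576812201), np.float64(77.75970151869024)]
 case [[219.5, 126.5999984741211], [317.1000061035156, 53.400001525878906], [397.0, 160.0], [299.3999938964844, 233.1999969482422]] [0.5478 0.111  0.126 ] [np.float64(0.0836), np.float64(0.0735), np.float64(0.0797), np.float64(0.0786)] [np.float64(15.56849147791121), np.float64(14.345259245037072), np.float64(19.281302497144836), np.float64(17.375333995374433)]
(array([0.5475566, 0.1104226, 0.1233926]), [np.float64(2.401991617260607e-05), np.float64(2.4019916172632573e-05)])
[0.54702068 0.11060713 0.126     ]
[0.54762931 0.11033225 0.126     ]
```

View pics/cc.png

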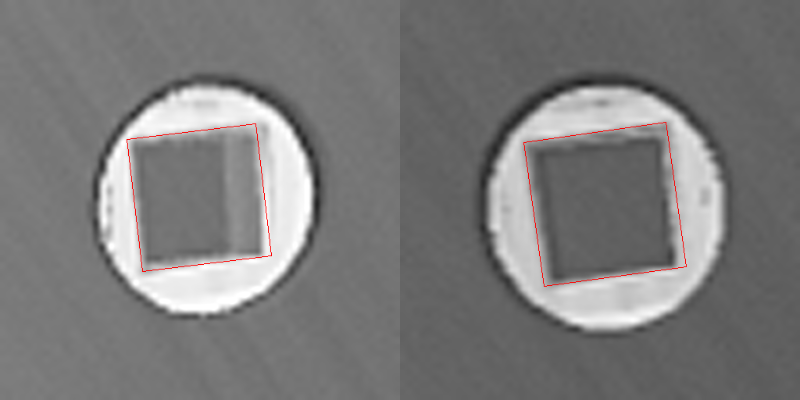

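Socket centre is (0.5475, 0.1107), agreeing across the two views, at z≈0.123–0.126. Its sides are at about -12.5° in the world and the box is at +16.4°, so it sits 29° clockwise, which is within 3–52. Next I'll look at the key from two wrist positions.

```bash
python3 - <<'E'
from h import *
yaw=np.radians(-76.2); ori=down(yaw); Rt=R.from_quat(ori)
m=np.array([.4947,-.2465,0])
A=m-Rt.apply([0.05,-.06,0]); A[2]=.19
B=m-Rt.apply([-0.03,-.06,0]); B[2]=.17
manip.servo_line(manip.current_tool_pos()+[0,0,.06],vel=.25)
manip.move_pose(A,ori); snap("wrist","kA"); print(manip.current_clock())
manip.servo_line(B,vel=.2); manip.sleep(.15); snap("wrist","kB"); print(manip.current_clock(),manip.current_q().round(2))
E
```

```text
4.7917
5.55 [ 0.14  0.35  0.47  1.93 -0.2   0.91 -0.62]
```

View pics/kA.png

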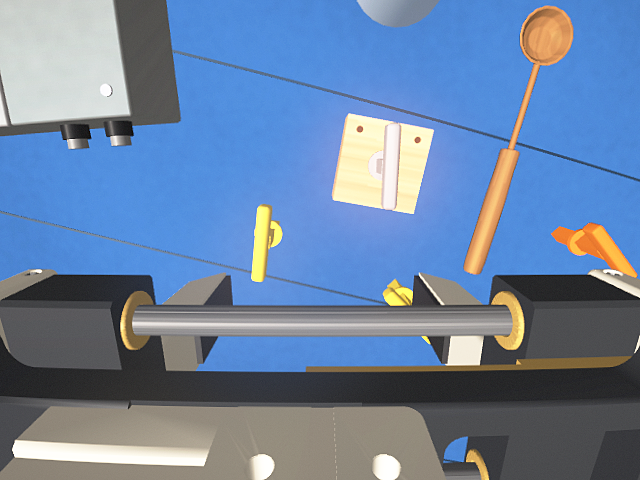

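View pics/kB.png

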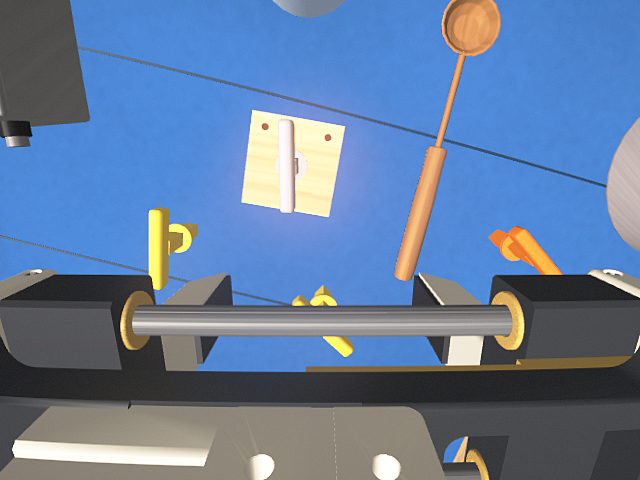

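The steel bar appears at about (391,167) in A and (287,166) in B, standing in the wooden block; the yellow and orange ones are clear of it. Next I'll measure the bar and the block.

```bash
cat > meask.py <<'E'
from h import *
vis=[];ends={};blk={}
for n,g in [("kA",(391,167)),("kB",(287,166))]:
    c,im=load(n); x,y=g; w=60
    cr=cv2.resize(im[y-w:y+w,x-w:x+w],None,fx=3,fy=3,interpolation=2); tp=lambda p:(np.asarray(p)+.5)/3-.5+[x-w,y-w]
    hsv=cv2.cvtColor(cr,cv2.COLOR_BGR2HSV)
    m=((hsv[...,1]<38)&(hsv[...,2]>90)).astype(np.uint8)*255
    mb=cv2.morphologyEx(m,cv2.MORPH_OPEN,np.ones((75,9),np.uint8))
    k=max(cv2.findContours(mb,0,1)[0],key=cv2.contourArea)
    r=cv2.minAreaRect(k); bx=cv2.boxPoints(r); cv2.polylines(cr,[bx.astype(int)],True,(0,0,255),1)
    # top ends
    s=bx[np.argsort(bx[:,1])]; e=[tp(s[:2].mean(0)),tp(s[2:].mean(0))]; ends[n]=e
    W=[onplane(c,q,.086) for q in e]; v=W[0]-W[1]; print(n,"bar px",np.round(e,1).tolist(),np.array(r[1])/3,"len",np.linalg.norm(v).round(4),"mid",np.mean(W,0).round(4),"yaw",np.degrees(np.arctan2(v[1],v[0])))
    wood=((hsv[...,0]<35)&(hsv[...,1]>38)).astype(np.uint8)*255; wood=cv2.morphologyEx(wood|m,cv2.MORPH_OPEN,np.ones((9,9)))
    k=max(cv2.findContours(wood,0,1)[0],key=cv2.contourArea); bx=cv2.approxPolyDP(cv2.convexHull(k),20,True)[:,0].astype(float)
    cv2.polylines(cr,[bx.astype(int)],True,(0,255,0),1); blk[n]=[tp(q) for q in bx]
    W=np.array([onplane(c,q,.04) for q in blk[n]]); print(" block",W.mean(0).round(4),[np.linalg.norm(W[i]-W[i-1]).round(4) for i in range(len(W))])
    vis.append(np.hstack([cr,cv2.cvtColor(m,8)]))
cv2.imwrite("pics/kk.png",cv2.resize(np.vstack(vis),(600,600)))
ca,cb=load("kA")[0],load("kB")[0]
for i in (0,1): print("end",i,tri([ray(ca,ends["kA"][i]),ray(cb,ends["kB"][i])]))
if len(blk["kA"])==len(blk["kB"])==4:
    o=lambda P:sorted(P,key=lambda p:np.arctan2(p[1]-np.mean(P,0)[1],p[0]-np.mean(P,0)[0]))
    X=[tri([ray(ca,a),ray(cb,b)]) for a,b in zip(o(blk["kA"]),o(blk["kB"]))]
    for q in X: print("corner",q[0].round(4),q[1][0].round(4))
    print(np.mean([q[0] for q in X],0))
E
python3 meask.py
```

```text
kA bar px [[391.9, 123.3], [389.2, 209.4]] [14.71711095 86.14626058] len 0.0648 mid [ 0.4939 -0.2484  0.086 ] yaw 14.920738121956912
 block [ 0.4935 -0.249   0.04  ] [np.float64(0.0721), np.float64(0.0777), np.float64(0.0761), np.float64(0.0765)]
kB bar px [[284.3, 119.7], [284.3, 212.3]] [92.66666667 12.66666667] len 0.0644 mid [ 0.4939 -0.2486  0.086 ] yaw 12.433618264771237
 block [ 0.4933 -0.2494  0.04  ] [np.float64(0.073), np.float64(0.0758), np.float64(0.0764), np.float64(0.0754)]
end 0 (array([ 0.52574896, -0.24096706,  0.0808597 ]), [np.float64(6.641730123989643e-05), np.float64(6.641730123985726e-05)])
end 1 (array([ 0.46310017, -0.2557989 ,  0.08991382]), [np.float64(0.00012321380436341442), np.float64(0.000123213804363471)])
corner [ 0.5262 -0.2075  0.0341] 0.0001
corner [ 0.535  -0.284   0.0413] 0.0001
corner [ 0.4593 -0.29    0.0411] 0.0001
corner [ 0.4531 -0.2143  0.0378] 0.0005
[ 0.49342068 -0.24894766  0.03857254]
```

View pics/kk.png

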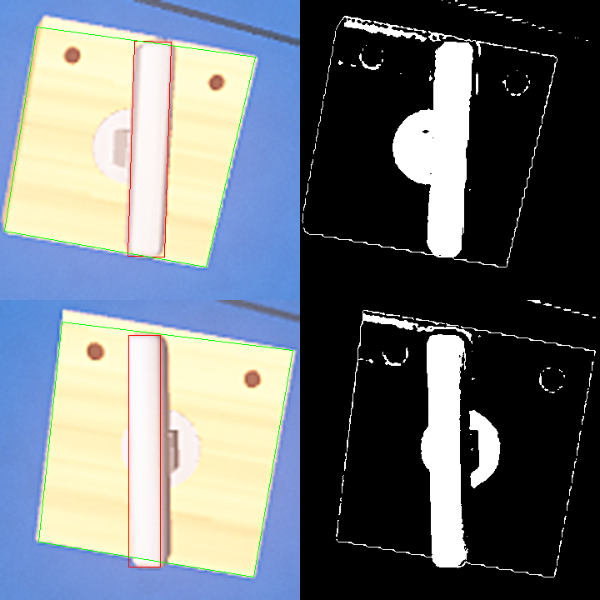

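```bash
python3 - <<'E'
from h import *
yaw=np.radians(-76.2); ori=down(yaw)
p=np.array([.494,-.2486,.0595])
manip.servo_line(p+[0,0,.05],ori,vel=.2)
manip.servo_line(p,vel=.1)
print("pre",manip.current_force(),manip.current_tool_pos())
effector.close(25); manip.sleep(.2)
f=manip.current_force(); print("gap",manip.current_finger_gap(),"F",f,"T",manip.current_wrist_torque(),manip.current_tool_pos(),manip.current_clock())
np.save("grasp.npy",np.r_[manip.current_tool_pos(),manip.current_tcp_rot()])
E
```

```text
pre [ 0.05601875  0.09864908 -0.07518472] [ 0.49402178 -0.2491497   0.0598142 ]
gap 0.0115717739233572 F [-0.06111222  0.29928715 -0.80917903] T [-0.227521    0.12473715 -0.03098288] [ 0.49400148 -0.24863981  0.05947182] 8.2083
```

```bash
python3 - <<'E'
from h import *
manip.servo_line(np.array([.494,-.2486,.20]),vel=.2)
print(manip.current_force(),manip.current_finger_gap())
ori=down(np.radians(-12.5))
manip.move_pose([.5475,.1107,.235],ori)
manip.servo_line([.5475,.1107,.195],vel=.1); manip.sleep(.3)
snap("wrist","hov"); snap("side","hovs"); 
print(manip.current_tool_pos(),manip.current_force(),manip.current_wrist_torque(),manip.current_clock(),manip.current_q().round(2))
c,im=load("hov"); print(proj(c,[[.5475,.1107,.1415],[.5475,.1107,.126]]))
c2,s=load("hovs"); print(proj(c2,[[.5475,.1107,.1415],[.5475,.1107,.126]]))
cv2.imwrite("pics/hovc.png",np.hstack([cv2.resize(im[200:300,270:370],(400,400),interpolation=2),cv2.resize(s[170:250,270:350],(400,400),interpolation=2)]))
E
```

```text
[ 0.40429582  0.7686004  -1.53044393] 0.011618724390556981
[0.5477117  0.11080434 0.19541819] [ 0.71092085 -0.0480365  -1.71852811] [-0.09555248  0.05665863  0.02247131] 11.375 [-0.38  0.34  0.16  1.83 -0.07  0.97 -0.41]
[[321.35115701 258.54058088]
 [321.35411919 251.83307892]]
[[312.70698625 204.06263879]
 [312.63962067 209.45003178]]
```

View pics/hovc.png

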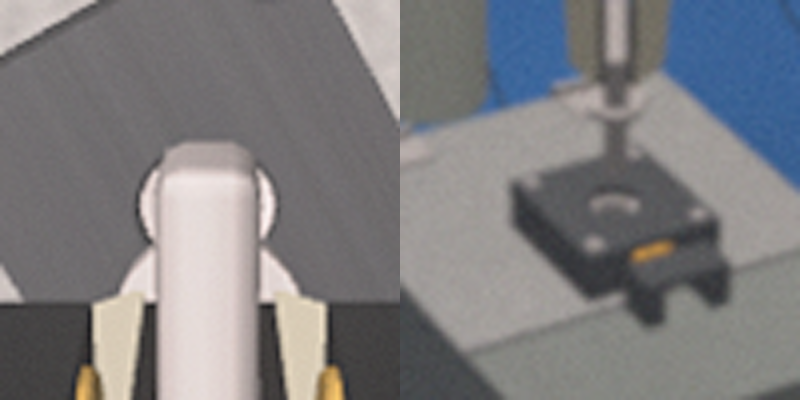

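The wrist view shows the bar end (rows 235–242), matching the predicted grasp position. The bar is centred over the bore, and the side view shows the shank right above the bore at (313,211). Next is a guarded descent.

```bash
cat >> h.py <<'E'
def guard(axis_xy,z0,z1,step,f0,lim=5,vel=.03,log=True):
    z=z0
    while z>z1:
        z=max(z-step,z1); manip.servo_line([axis_xy[0],axis_xy[1],z],vel=vel)
        f=manip.current_force()-f0
        if log: print(round(z,4),manip.current_tool_pos().round(4)[2],f.round(1),manip.current_clock())
        if f[2]>lim or np.hypot(f[0],f[1])>lim: return z,f
    return z,None
E
python3 - <<'E'
from h import *
f0=manip.current_force(); xy=[.5475,.1107]
manip.servo_line([*xy,.1785],vel=.06); manip.sleep(.1); f0=manip.current_force(); print(f0,manip.current_tool_pos(),manip.current_clock())
np.save("f0.npy",f0)
print(guard(xy,.1785,.168,.0015,f0,4))
E
```

```text
[ 0.26465132  0.39906381 -1.68960588] [0.54757449 0.11067669 0.17841207] 11.9
0.177 0.1771 [-0.3 -0.4  1.1] 12.15
0.1755 0.1754 [0.1 0.4 0.5] 12.4
0.174 0.1739 [0.2 0.  0.8] 12.65
0.1725 0.1723 [-0.4  1.  -0.1] 12.9
0.171 0.1709 [-0.9  0.3  0.9] 13.15
0.1695 0.1693 [-0.6 -0.9 -0.3] 13.4
0.168 0.1679 [ 0.3 -0.5  0.6] 13.65
(0.168, None)
```

```bash
python3 - <<'E'
from h import *
f0=np.load("f0.npy")
print(guard([.5475,.1107],.168,.153,.0015,f0,3.5), manip.current_wrist_torque(),manip.current_finger_gap())
E
```

```text
0.1665 0.1664 [-0.1 -0.6  0.2] 13.9
0.165 0.1649 [-0.3 -0.6 -0.6] 14.15
0.1635 0.1634 [-1.2 -0.7  0.4] 14.4
0.162 0.1619 [-0.2 -0.7  0.5] 14.65
0.1605 0.1604 [ 0.9 -0.2  0.3] 14.9
0.159 0.1589 [ 0.3 -0.   0.2] 15.15
0.1575 0.1574 [ 0.5 -0.6  0.9] 15.4
0.156 0.1564 [ 0.3 -0.4  4.1] 15.65
(0.156, array([ 0.28684613, -0.44763718,  4.08580156])) [-0.05919277  0.08966579 -0.0097783 ] 0.01167502385779697
```

The key bottomed at TCP z 0.1564, as predicted (0.1565), so it is fully home. Next I'll turn clockwise in small steps while watching force and torque.

```bash
cat > turn.py <<'E'
from h import *
import sys
a0,a1,st=map(float,sys.argv[1:4])
f0=np.load("f0.npy"); t0=np.load("t0.npy") if len(sys.argv)>4 else manip.current_wrist_torque(); np.save("t0.npy",t0)
a=a0
while a>a1+1e-6:
    a=max(a-st,a1)
    manip.servo_line([.5475,.1107,.1562],down(np.radians(a)),vel=.05)
    f=manip.current_force()-f0;t=manip.current_wrist_torque()-t0
    x=R.from_quat(manip.current_tcp_rot()).apply([1,0,0])
    print(round(a,1),np.degrees(np.arctan2(x[1],x[0])).round(2),f.round(1),t.round(3),round(manip.current_finger_gap()*1e3,2),round(manip.current_clock(),2))
    if abs(t[2])>.18 or np.hypot(f[0],f[1])>10 or abs(f[2])>12: print("stop");break
E
python3 turn.py -12.5 -27.5 3
```

```text
-15.5 -15.43 [ 0.4 -0.3  4. ] [-0.065 -0.019 -0.016] 11.54 15.9
-18.5 -18.38 [-0.2 -0.   4.5] [-0.039  0.129  0.031] 11.46 16.15
-21.5 -21.36 [-1.4 -1.   5.7] [-0.086  0.288  0.02 ] 11.84 16.4
-24.5 -24.35 [-2.1 -1.8  5.8] [-0.178  0.35   0.012] 11.7 16.65
-27.5 -27.35 [-1.1  0.3  7.2] [-0.132  0.331  0.041] 12.04 16.9
```

```bash
sed -i 's/\.1562/.1565/' turn.py; python3 turn.py -27.5 -45.5 3 x
```

```text
-30.5 -30.35 [-1.3 -0.2  5. ] [-0.127  0.249  0.03 ] 11.61 17.15
-33.5 -33.35 [-1.   0.1  5.1] [-0.084  0.193  0.014] 11.47 17.4
-36.5 -36.34 [-0.6 -0.2  4.1] [-0.029  0.261  0.039] 11.07 17.65
-39.5 -39.35 [-1.1 -0.6  3.9] [-0.109  0.232  0.062] 11.7 17.9
-42.5 -42.34 [-1.3 -0.7  3. ] [0.005 0.243 0.038] 11.72 18.15
-45.5 -45.34 [-1.  -0.8  3.3] [-0.051  0.275  0.13 ] 11.64 18.4
```

```bash
python3 turn.py -45.5 -72.5 3 x
```

```text
-48.5 -48.34 [-1.1  0.6  2.6] [0.047 0.22  0.018] 11.69 18.65
-51.5 -51.35 [-1.2 -0.2  1.7] [0.098 0.225 0.039] 11.77 18.9
-54.5 -54.34 [-1.3 -0.   1.7] [0.071 0.255 0.016] 11.77 19.15
-57.5 -57.34 [-1.   0.   0.9] [0.114 0.296 0.032] 11.58 19.4
-60.5 -60.35 [-2.3  0.3  0.9] [0.174 0.319 0.104] 11.67 19.65
-63.5 -63.34 [-1.5  0.9  0.5] [0.137 0.218 0.018] 11.36 19.9
-66.5 -66.34 [-1.5  1.1  1.1] [0.258 0.29  0.03 ] 11.64 20.15
-69.5 -69.34 [-1.6  0.8  0.3] [0.238 0.295 0.036] 11.68 20.4
-72.5 -72.34 [-1.3  0.7 -0.2] [0.323 0.294 0.071] 11.82 20.65
```

```bash
cat > look.py <<'E'
from h import *
import sys
n=sys.argv[1]
c,im=snap("wrist",n+"w"); c2,s=snap("side",n+"s")
cv2.imwrite(f"pics/{n}c.png",np.hstack([cv2.resize(im[0:300,170:470],(400,400)),cv2.resize(s[170:250,270:350],(400,400),interpolation=2)]))
E
python3 look.py t1
```

```text
(no output)
```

View pics/t1c.png

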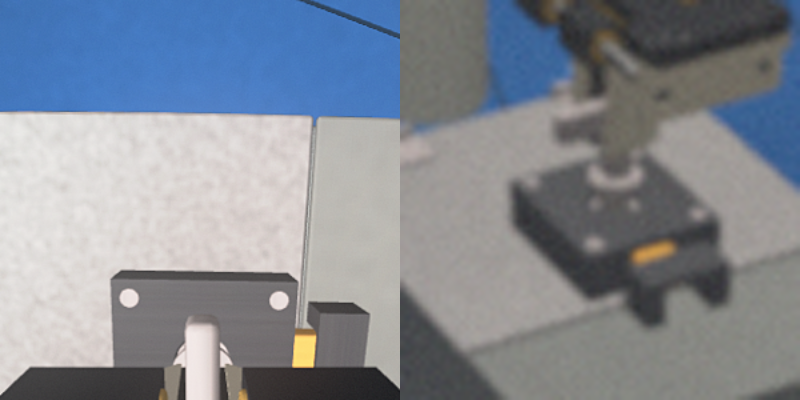

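The wrist view shows the brass bolt bridging to the keep at crop (304,345). I'll continue in 1° steps to the stop.

```bash
python3 turn.py -72.5 -79.5 1 x
```

```text
-73.5 -73.48 [-1.5  1.7 -0.3] [0.363 0.283 0.084] 11.62 21.0
-74.5 -74.5 [-2.4  0.5 -0.2] [0.385 0.268 0.042] 11.69 21.25
-75.5 -75.5 [-1.5  1.4 -0.6] [0.406 0.287 0.059] 11.63 21.5
-76.5 -76.51 [-0.4  1.2 -0.9] [0.476 0.306 0.005] 11.63 21.75
-77.5 -77.51 [-1.5  2.1 -1.1] [0.422 0.271 0.06 ] 12.05 22.0
-78.5 -78.51 [-1.2  1.5 -2.2] [0.443 0.354 0.084] 11.85 22.25
-79.5 -79.5 [-1.   1.6 -0.3] [0.51  0.265 0.066] 11.81 22.5
```

```bash
sed -i 's/t=manip.current_wrist_torque()-t0/t=np.mean([manip.current_wrist_torque() for _ in range(1)],0)-t0/' turn.py; python3 turn.py -79.5 -85.5 1 x; python3 look.py t2
```

```text
-80.5 -80.51 [-1.1  1.6 -2.5] [0.47  0.282 0.061] 11.57 22.75
-81.5 -81.51 [-0.4  1.7 -1.3] [0.517 0.27  0.111] 11.6 23.0
-82.5 -82.5 [-1.   1.8 -2.4] [0.474 0.281 0.134] 11.47 23.25
-83.5 -83.5 [-0.9  1.8 -2.5] [0.484 0.259 0.228] 11.82 23.5
stop
```

View pics/t2w.png

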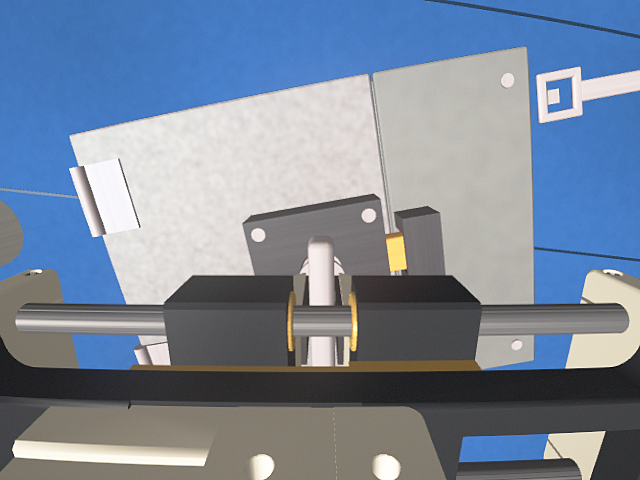

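View pics/t2c.png

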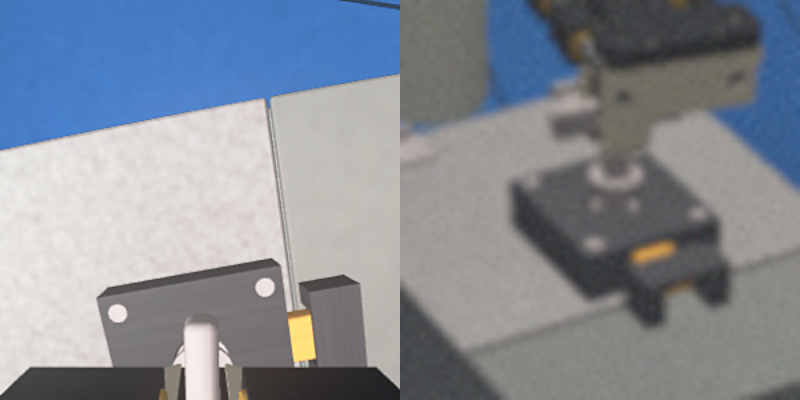

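```bash
python3 - <<'E'
from h import *
t0=np.load("t0.npy");f0=np.load("f0.npy")
for i in range(8):
    manip.sleep(.05); print((manip.current_wrist_torque()-t0).round(3),(manip.current_force()-f0).round(1),round(manip.current_clock(),2))
cw,w=load("t2w")
# bearing of keep-side seam & case far edge for box yaw
top,_=cv2.imread("pics/top0.png"),0
L=lambda a,b,z:np.degrees(np.arctan2(*(onplane(cw,b,z)-onplane(cw,a,z))[1::-1]))
print("far edge",L((370,74),(70,135),.1)-90, L((526,47),(375,73),.1)-90,"right edge",L((533,300),(526,47),.1),"seam",L((385,200),(371,76),.1), "case", L((382,196),(245,224),.126)-90)
E
```

```text
[0.525 0.267 0.205] [-1.3  1.7 -2.3] 23.65
[0.532 0.309 0.202] [-1.2  1.5 -2. ] 23.7
[0.51  0.278 0.234] [-1.4  1.5 -2.4] 23.75
[0.498 0.337 0.185] [-1.4  2.  -2. ] 23.8
[0.601 0.265 0.171] [-2.4  2.3 -2.4] 23.85
[0.513 0.297 0.197] [-0.5  1.5 -1.2] 23.9
[0.522 0.318 0.165] [-1.4  1.  -2.1] 23.95
[0.549 0.317 0.157] [-1.4  1.7 -2.1] 24.0
far edge 16.551277856691854 16.663820894186074 right edge 16.637545691923336 seam 15.341033025841138 case 18.15116681632732
```

Torque rose from a 0.06 plateau to a sustained 0.19 N m, so this is the stop. I'll relieve the turn within the slack and draw the key out.

```bash
python3 - <<'E'
from h import *
f0=np.load("f0.npy");t0=np.load("t0.npy")
for a in (-81,-78.5,-76.5):
    manip.servo_line([.5475,.1107,.1565],down(np.radians(a)),vel=.05)
    print(a,(manip.current_force()-f0).round(1),(manip.current_wrist_torque()-t0).round(3))
for z in (.159,.163,.168,.174,.180,.19,.21):
    manip.servo_line([.5475,.1107,z],vel=.05); f=(manip.current_force()-f0); print(z,f.round(1),(manip.current_wrist_torque()-t0).round(3),round(manip.current_clock(),2))
    if np.abs(f).max()>8: print("drag");break
E
python3 look.py t3
```

```text
-81 [-0.8  2.1 -2.1] [0.562 0.37  0.028]
-78.5 [-1.4  0.1 -0.4] [ 0.454  0.367 -0.008]
-76.5 [-1.4  0.8 -0.6] [ 0.304  0.428 -0.02 ]
0.159 [-0.4  1.9  1.2] [0.253 0.353 0.012] 25.0
0.163 [-1.4  0.7  1.2] [0.186 0.325 0.038] 25.25
0.168 [-1.6  0.3  1. ] [0.135 0.225 0.035] 25.5
0.174 [-0.1 -0.7 -0. ] [-0.017  0.11   0.019] 25.77
0.18 [ 0.4 -0.7  0.1] [-0.032  0.084  0.038] 26.03
0.19 [ 0.1 -0.2  0.1] [ 0.006  0.072 -0.027] 26.38
0.21 [-0.9 -0.1  0.7] [-0.001  0.034  0.023] 26.93
```

View pics/t3c.png

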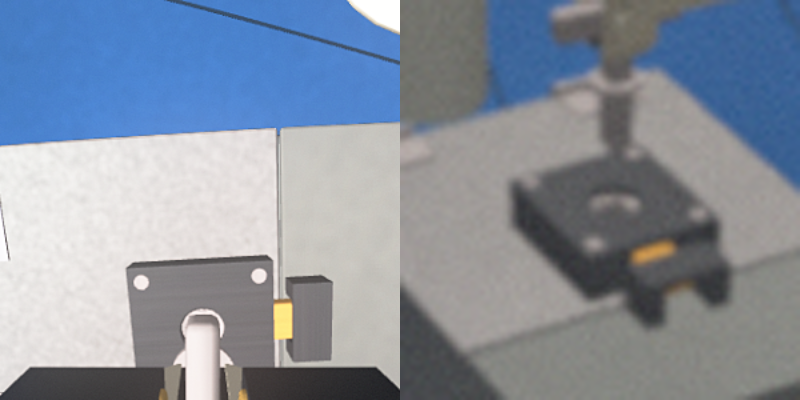

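```bash
python3 - <<'E'
from h import *
Rt=R.from_quat(down(np.radians(-76.5)))
B=np.array([.5475,.1107,0])-Rt.apply([0,-.069,0]); B[2]=.21
manip.servo_line(B,down(np.radians(-76.5)),vel=.15); manip.sleep(.15)
c,im=snap("wrist","lC"); u=proj(c,[.5475,.1107,.121])[0]; print(u,manip.current_clock())
x,y=u.round().astype(int); w=32;s=8
gr=cv2.cvtColor(im,cv2.COLOR_BGR2GRAY); cr=cv2.resize(gr[y-w:y+w,x-w:x+w],None,fx=s,fy=s,interpolation=2)
_,b=cv2.threshold(cr,0,255,cv2.THRESH_OTSU)
cs=sorted(cv2.findContours(b,cv2.RETR_CCOMP,1)[0],key=cv2.contourArea)[::-1]
sq=[k for k in cs if 120<cv2.contourArea(k)/64<600][0]
bx=cv2.boxPoints(cv2.minAreaRect(sq)); W=np.array([onplane(c,(q+.5)/s-.5+[x-w,y-w],.121) for q in bx])
print(W.mean(0),[(np.linalg.norm(W[i]-W[i-1]).round(4),np.degrees(np.arctan2(*(W[i]-W[i-1])[1::-1]))%90) for i in range(4)])
v=cv2.cvtColor(cr,8); cv2.polylines(v,[bx.astype(int)],True,(0,0,255),1)
cv2.imwrite("pics/lCc.png",np.hstack([cv2.resize(v,(390,390)),cv2.resize(im[y-70:y+70,x-50:x+90],(390,390))]))
E
```

```text
[321.2776285  153.19818645] 27.8417
[0.54757181 0.11091844 0.121     ] [(np.float64(0.0149), np.float64(16.888848913308202)), (np.float64(0.0138), np.float64(17.079967002989775)), (np.float64(0.0149), np.float64(17.653985762634306)), (np.float64(0.014), np.float64(17.13120635914848))]
```

View pics/lCc.png

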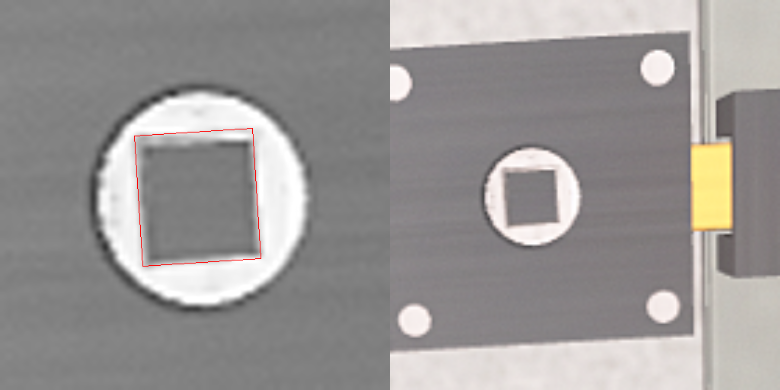

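Socket sides are now at 17.1° against the box's 16.5°, so square within measurement error. The bolt is in the keep at crop (712,187). Now I'll return the key.

```bash
python3 - <<'E'
from h import *
p=manip.current_tool_pos(); manip.servo_line([p[0],p[1],.235],vel=.2)
ori=down(np.radians(-76.2)); xy=[.494,-.2486]
manip.move_pose([*xy,.20],ori)
manip.servo_line([*xy,.105],vel=.15); manip.sleep(.3); f0=manip.current_force(); np.save("f1.npy",f0)
print(f0,manip.current_tool_pos(),manip.current_finger_gap(),manip.current_clock())
snap("side","rs"); snap("wrist","rw")
print(guard(xy,.105,.085,.004,f0,3,vel=.04))
c,s=load("rs"); _,w=load("rw"); cv2.imwrite("pics/rc.png",np.hstack([cv2.resize(s[290:370,285:365],(390,390),interpolation=2),cv2.resize(w[130:330,220:420],(390,390))]))
E
```

```text
[-0.64554897 -0.52381857 -1.49669385] [ 0.4945431  -0.24874685  0.10576535] 0.011690841085349808 30.5
0.101 0.1006 [-0.   0.5  0.9] 30.85
0.097 0.0966 [ 0.1  0.  -0.3] 31.1
0.093 0.0927 [ 0.5 -0.1  0.4] 31.35
0.089 0.0887 [0.8 1.1 0. ] 31.6
0.085 0.0847 [1.5 0.6 0.7] 31.85
(0.085, None)
```

View pics/rc.png

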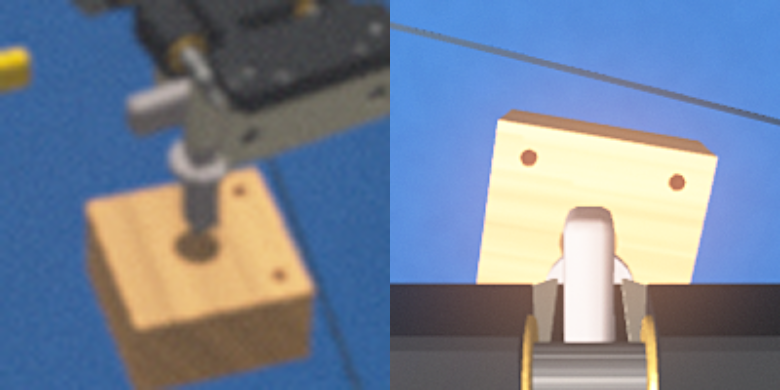

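The key tip sits over the hole in the side view and is now about 8 mm inside it. Continuing down.

```bash
python3 - <<'E'
from h import *
f0=np.load("f1.npy"); xy=[.494,-.2486]
print(guard(xy,.085,.0625,.0045,f0,3,vel=.05,log=False))
print(guard(xy,.0625,.057,.001,f0,3,vel=.03))
print(manip.current_tool_pos(),manip.current_clock())
E
```

```text
(0.0625, None)
0.0615 0.0615 [0.6 0.6 0.2] 33.35
0.0605 0.0605 [1.1 1.  0.2] 33.6
0.0595 0.0595 [ 0.2  0.3 -0.3] 33.85
0.0585 0.0594 [-1.9  0.9  8.7] 34.1
(0.058499999999999996, array([-1.87501031,  0.91340925,  8.71496726]))
[ 0.49416751 -0.24875247  0.05937809] 34.1
```

Seated at the original height (0.0594). I'll release and retreat upward.

```bash
python3 - <<'E'
from h import *
xy=[.494,-.2486]
manip.servo_line([*xy,.0594],vel=.03)
effector.open_jaws(); manip.sleep(.2); print(manip.current_finger_gap())
manip.servo_line([*xy,.12],vel=.12)
Rt=R.from_quat(down(np.radians(-76.2))); B=np.array([.494,-.2486,0])-Rt.apply([-.03,-.06,0]); B[2]=.17
manip.servo_line(B,vel=.2); manip.sleep(.2)
c,w=snap("wrist","fin"); ct,t=snap("top","fint"); cs,s=snap("side","fins"); print(manip.current_clock())
cv2.imwrite("pics/finc.png",np.hstack([cv2.resize(w[100:240,210:350],(390,390)),cv2.resize(s[290:370,285:365],(390,390),interpolation=2)]))
E
```

```text
0.09189534147758291
37.45
```

View pics/finc.png

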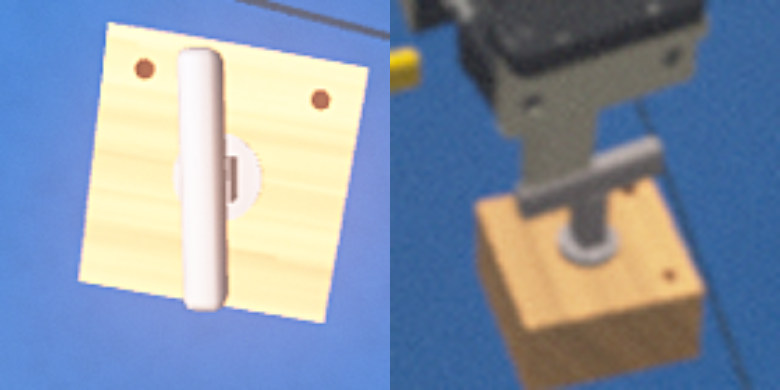

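View pics/fins.png

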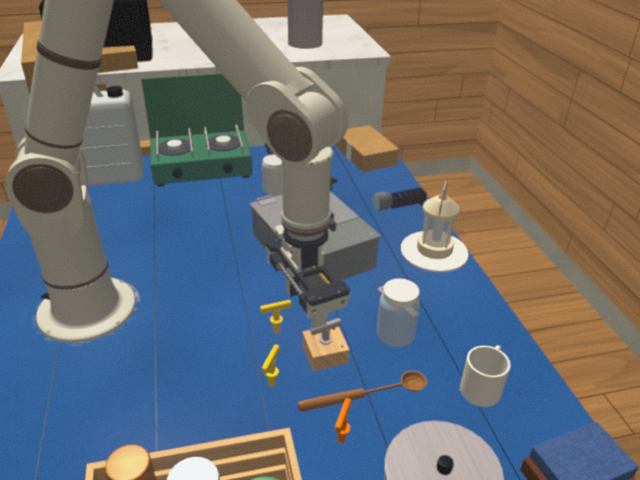

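```bash
python3 - <<'E'
from h import *
manip.servo_line(manip.current_tool_pos()+[0,0,.06],vel=.2)
print(manip.current_force().round(2),manip.current_clock()); print(manip.hand_in())
E
```

```text
[ 0.14 -1.03 -0.71] 37.9
the job is handed in; nothing more can be done
None
```

I took the steel key from its block, felt it down to the socket floor and turned it clockwise to the dead stop. I then drew it out, stood it back in its block, let go and handed in at 37.9 s.

- **Key home:** the key touched the socket floor at tool height 0.1564 m, against 0.1565 m predicted.
- **Turn and forces:** torque rose from about 0.06 N m to a sustained 0.19 N m at the stop. The largest wrist force read while working the lock was about 7 N; it reached 8.7 N when seating the key in the block.
- **Bolt:** afterwards the socket sides measured 17.1° and the box 16.5°, so they are square within image accuracy. The brass bolt can be seen entering the keep. I could not measure the full 18 mm throw directly, so "fully shot" rests on the stop and the socket angle.
- **Key returned:** it is upright on its collar at its original seating height, and the gripper is clear above it. The jar and spoon look unmoved in the side view. I did not re-check the tin and opener after the last move, but the arm never went near them.
- **Disagreement:** the stop came about 4° later in tool angle than I expected. I put that down to the bar giving slightly in the grip. Also, the box yaw read from the lock-case and seam edges scattered by about ±2°, so I used the box's outer edges.

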